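Sieve the chuck nuts from the bur blocks

ROBOT

A 6-joint arm with a two-finger parallel gripper is mounted at the origin on the work surface. World frame = base frame: x ahead of the robot, y to its left, z up, the work surface at z = 0. Lengths are in m, angles in degrees, forces in N, time in s.
With the tool pointing down it reaches from about 0.35 to 0.875 m from the base axis. Payload 4.2 kg.
Tool frame: the origin (TCP) lies at the very end of the fingers, on their centre line; the grasp point (between the pads) lies 19 mm behind it; z points along the fingers, y is the line along which they close (so a half turn about z gives the same grasp; the last joint's range is limited). The gripper opens to 87 mm and grips with 3 to 60 N. Pads are 19 mm wide; open, the fingers measure 117 mm over their backs; the gripper's body (75 mm by 190 mm) begins 51 mm behind the grasp point.
Start: joints at [87.582, 22.042, 0.453, 0, -68.411, -14.817], TCP at [0.185, 0.597, 0.223] pointing down, gripper open.
Joint ranges: [-179.83, 179.83], [-69.29, 118.12], [-61.27, 80.66], [-181.25, 117.63], [-171.15, -9.14], [-177.46, 177.46]. Speed limits (degrees/s): [159.86, 159.86, 180, 180, 180, 180].

INTERFACE

Orientations are given as a 3x3 rotation matrix whose columns are the frame's x, y, z axes.
In Python, from station import sense, cams, r gives the robot as it stands. The module is installed in compiled form; this text tells all that it offers.
- The arm moves only by the tool step_arm, never from a script. Its argument "targets" is text: rows parted by semicolons, each of 4 numbers parted by spaces: the shift along the tool's x, y, z in cm, then the turn about the tool's z in degrees. In form: x y z turn; .... A call has 1 to 12 rows; each row shifts and turns the commanded pose from where the row before left it, along the tool's axes as they then stand; what a row does not reach is not made up. A row lasts 1/12 s, in which the tool goes at most 41.7 mm and 7.16 degrees, less where a joint would pass 70% of its speed; a pose out of reach is approached as far as the arm can. A call with a gripper value outside its range is refused whole. "claw" is the finger opening in cm, from 0 to 8.7, set as the call begins (left out, the last holds). The fingers move at their own pace and stop on an object; the grip force is fixed at half the most. Time passes only in rows, so rows that do not move let the fingers close. It gives the time, the measured TCP pose, the force, the opening and the grip force at its end, in the units of the state.
- sense(): the state, without advancing time (a new reading comes with each control period).
- cams.capture(name): name is "scene" or "top" or "wrist"; returns a dict with "frame" (420x560x3 uint8, blue, green, red), "vertical_fov" (degrees; the focal length in pixels is half the picture's height over the tangent of half this angle, whatever the lens; pixels are square), "cx", "cy" (the principal point, pixels), "dist_coeffs" ([k1, k2, p1, p2, k3] as OpenCV has them; the pictures are not rectified), "eye" and "rotation" of the camera in the world; the wrist camera has in their place "tool_from_camera" (4x4, takes a point from camera to tool coordinates, whose origin is the TCP and whose axes are the flange's). Camera axes: x right, y down, z forward; pixel columns grow to the right and rows downward; lengths in m; the calibration is good to about 2 mm. A picture is of the moment at which its call begins: read the wrist's pose just before it. There is no depth.
- r.finish_job(): hands the job in; it is judged then, once.
The state is a dict: "time_s": time; "joints": joint angles; "joint_velocities": joint speeds; "effort": joint torques, N m; "tcp_pos": TCP position; "ee_rot": TCP orientation; "wrist_force": force on the tool from outside, world axes, zero at the start; "moment": the same for the moment, N m; "gripper_width": opening from 0.0 (shut) to 1.0 (fully open); "gripper_force": force on a finger pad.
Only numpy, scipy, OpenCV 4.12 (cv2) and the standard library are available. Lean on these libraries where they do the work, as an engineer would, in place of code of your own. Each camera call takes 0.05 s, during which the arm holds its last target. There are 200 camera calls.

TASK

Sort the parts that have just come out of the ultrasonic bath with the tilting sieve, never touching the parts themselves with the robot. Put the empty instrument tray under the sieve's open end, tilt the sieve towards its wire end until all four small steel nuts have dropped through into the pan below, and only then tip it the other way so that the three bur blocks slide out into the instrument tray. Leave the sieve level again, the tray flat on the table and everything else standing where it was.

Things in the scene. Friction and masses are not known exactly. Their poses are not given: they have to be found in the camera images.
- stand: Fixed steel stand of the sieve. Origin on the table below the pivot axis; x along the axis, +y to the sieve's wire end (handle), -y to its open end. Cheeks at x = +-103 mm (50 mm wide, 180 high) hold the axis at z = 160 mm. Fixed catch pan below the wires, open on top: outside 194 mm in x, y -20 to +185 mm, walls 45 mm high, 3 mm thick.
- sieve (a joint): Tilt of the sieve, rad: 0 level (start), positive = wire end and handle down (stop +0.50), negative = open end down (stop -0.70). Stiff friction pivot, about 0.6 N m (4 to 9 N at handle or lugs), no spring: stays where it is left. Polished: the load starts to slide at 0.2 to 0.3 rad either way, and shoots out if thrown over quickly.
- spout (a point): Middle of the floor edge at the sieve's open end: no end wall, whatever slides down drops off here. The sieve is a steel tray, inside 155 mm wide, side walls 44 mm high and 3 mm thick (rim 25 mm above the axis when level). Its floor, 15 mm below the axis, is plain sheet from this edge (150 mm from the axis) to the axis. Frame as the stand's when level.
- mesh (a point): Middle of the sieve's wire floor, 65 mm from the axis: from the axis to the closed end wall (130 mm from the axis) seven lengthwise round wires of 4.5 mm, 20 mm apart, 15.5 mm gaps, flush with the sheet at the axis and 3 mm higher at the wall; nuts drop through into the pan, blocks do not. Now and then the blocks pin a nut on a wire; rocking the sieve frees it. Frame as the sieve's.
- handle (a point): Middle of the sieve's handle: blue round bar of 12 mm diameter, 100 mm long, parallel to the pivot axis, beyond the closed end wall; 185 mm from the pivot axis, 5 mm above it when level; 46 mm free between bar and end wall. Its frame is the sieve's: x along the bar, y away from the pivot.
- lug_a (a point): Thumb lug on the stand's +x side, beside the sieve's open end: flat blue-topped plate 38 x 32 mm standing out from the side wall at rim height. The point is the centre of its upper face: 100 mm from the sieve's middle line, 115 mm from the pivot axis, 25 mm above the axis when level. Pressing it down tips the open end down.
- lug_b (a point): Thumb lug on the stand's -x side, beside the sieve's open end: flat blue-topped plate 38 x 32 mm standing out from the side wall at rim height. The point is the centre of its upper face: 100 mm from the sieve's middle line, 115 mm from the pivot axis, 25 mm above the axis when level. Pressing it down tips the open end down.
- tray: Empty loose aluminium instrument tray, 0.4 kg; outside 213 mm (its x) by 173 mm (its y), 38 mm high, floor and walls 3 mm, rim bead 8 mm wide and high along the tops (bead middle 102.5 mm in x, 82.5 mm in y from centre). Origin: centre of underside. Its place: long side parallel to the pivot axis, centre 165 mm from the axis; there it just clears the bystanders.
- block_a: Large part: blue square bur block 42 x 42 x 20 mm, about 95 g, at the start somewhere on the sieve's sheet floor. Origin: centre of its underside, z up.
- block_b: Large part: brass-coloured square bur block 42 x 42 x 20 mm, about 95 g, at the start somewhere on the sieve's sheet floor. Origin: centre of its underside, z up.
- block_c: Large part: red round bur stand, 44 mm diameter, 20 mm high, about 80 g, at the start somewhere on the sieve's sheet floor. Origin: centre of its underside, z up.
- nut_0: Small part: round steel chuck nut with a brass band, 11 mm diameter, 9 mm high, 10 g, at the start somewhere on the sieve's sheet floor. Origin: centre of its underside, z up.
- nut_1: Small part: round steel chuck nut with a brass band, 11 mm diameter, 9 mm high, 10 g, at the start somewhere on the sieve's sheet floor. Origin: centre of its underside, z up.
- nut_2: Small part: round steel chuck nut with a brass band, 11 mm diameter, 9 mm high, 10 g, at the start somewhere on the sieve's sheet floor. Origin: centre of its underside, z up.
- nut_3: Small part: round steel chuck nut with a brass band, 11 mm diameter, 9 mm high, 10 g, at the start somewhere on the sieve's sheet floor. Origin: centre of its underside, z up.
- bottle: Bystander: amber bottle, 62 mm diameter, 180 mm high, close beside the tray's place at one of its ends. Origin: centre of its underside.
- jar: Bystander: low white jar, 68 mm diameter, 55 mm high, close beside the tray's place at its other end. Origin: centre of its underside.
- soap: Bystander: white bottle with blue cap, 60 mm diameter, 160 mm high, standing near the tray's starting place. Origin: centre of its underside.
- swab_cup: Bystander: green glass cup with swabs, 72 mm diameter, 85 mm high (swabs to 130 mm), on the robot's side of the stand. Origin: centre of its underside.
- brush: Bystander: blue brush 170 mm long lying on the left. Origin: its middle, on the table; x along it.
- nippers: Bystander: steel nail nippers 130 mm long, 46 mm wide, 12 mm high, lying behind the stand. Origin: its middle, on the table; x along it.
Things that resemble listed ones, but are neither listed nor needed, are in the scene too. What is shaped like the block_a but turquoise is not meant. There is more than one size of the block_c; the job needs the larger.

How it is judged:
By the outcome, as a careful person would: the job done as asked, in the order asked, and still so for the second after the job is handed in, with the robot touching nothing.
It also fails if it takes over 72 s, if anything falls off the work surface, if the arm or the gripper's body presses on something with over 40 N, if the wrist force passes 120 N, or if a joint passes its speed limit or range.

## Working session

There is one attempt and no reset: what is moved stays moved. The work goes in short steps, Python scripts to look and compute and a tool call to move; the robot and the scene stay as the last step left them, time stands still between calls to the robot, and variables do not carry over. Pictures are saved under pics/ and viewed, at most 10 in all, crops included, and the job is handed in when it is done.

Besides the shell and the picture viewer there is one more tool, called after "Emit:" as name(argument=value, ...) on one line, values as JSON. step_arm: Moves the arm, as the interface text tells. Its arguments: {"type":"object","properties":{"targets":{"type":"string"},"claw":{"type":"number"}},"required":["targets"]}

```bash
mkdir -p pics; cat > h.py <<'E'
import numpy as np, cv2, pickle
def K(c):
    f=c["frame"].shape[0]/2/np.tan(np.radians(c["vertical_fov"])/2)
    return np.array([[f,0,c["cx"]],[0,f,c["cy"]],[0,0,1]])
def pose(c,s=None):
    if "eye" in c: return np.array(c["rotation"]),np.array(c["eye"])
    T=np.array(c["tool_from_camera"]);R=np.array(s["ee_rot"]);return R@T[:3,:3],R@T[:3,3]+np.array(s["tcp_pos"])
def ray(c,uv,s=None):
    p=cv2.undistortPoints(np.array(uv,float).reshape(-1,1,2),K(c),np.array(c["dist_coeffs"],float)).reshape(-1,2)
    R,e=pose(c,s);return e,np.c_[p,np.ones(len(p))]@R.T
def onz(c,uv,z,s=None):
    e,d=ray(c,uv,s);return e+d*((z-e[2])/d[:,2])[:,None]
def proj(c,P,s=None):
    R,e=pose(c,s);rv=cv2.Rodrigues(R.T)[0]
    return cv2.projectPoints(np.array(P,float).reshape(-1,1,3),rv,-R.T@e,K(c),np.array(c["dist_coeffs"],float))[0].reshape(-1,2)
E
python3 - <<'E'
from station import sense,cams
import cv2,pickle
s=sense();print(s)
for n in("scene","top"):
    c=cams.capture(n);pickle.dump(c,open(n+".pkl","wb"));cv2.imwrite(f"pics/{n}0.png",cv2.resize(c["frame"],(800,600),interpolation=cv2.INTER_CUBIC));print(n,c["eye"],c["rotation"],c["vertical_fov"],c["dist_coeffs"])
E
```

```text
{'time_s': 0.0, 'joints': array([ 8.75818270e+01,  2.20911595e+01,  3.79031253e-01, -3.13354396e-02,
       -6.84103525e+01, -1.48141124e+01]), 'joint_velocities': array([-0.03009003, -0.01374736, -0.03397262, -0.05949164,  0.12397508,
        0.07176831]), 'effort': array([-1.29868572e-04, -3.90662026e+01,  1.87402815e+01,  4.21992704e+00,
        1.10156063e-02, -1.91166191e-04]), 'tcp_pos': array([0.18497091, 0.59636265, 0.22144422]), 'ee_rot': array([[ 9.55051803e-01, -2.96438351e-01, -5.98276905e-04],
       [-2.96438949e-01, -9.55049464e-01, -2.11428078e-03],
       [ 5.53698715e-05,  2.19660025e-03, -9.99997586e-01]]), 'wrist_force': array([-0.84149855,  0.42324268, -0.10974589]), 'moment': array([-0.02996257,  0.00347246, -0.01926683]), 'gripper_force': 0.0, 'gripper_width': 0.9991251765976406}
scene [ 0.96340549 -0.70171461  0.75002053] [[ 0.88189115  0.26485426 -0.39002591]
 [ 0.47089939 -0.53493161  0.70149978]
 [-0.02284198 -0.80230941 -0.59647117]] 54.02443430321245 [-0.06906709  0.          0.          0.          0.        ]
top [0.40564628 0.00488851 1.02809065] [[-0.02780038 -0.98430788  0.17425596]
 [-0.99938879  0.03106458  0.01603229]
 [-0.0211939  -0.17370375 -0.98456987]] 57.5965427195781 [0.0376159 0.        0.        0.        0.       ]
```

View pics/scene0.png

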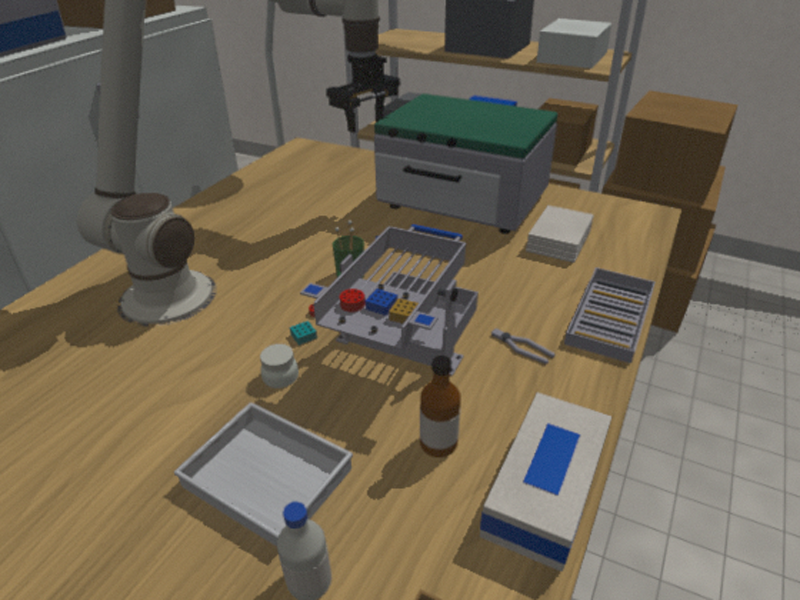

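View pics/top0.png

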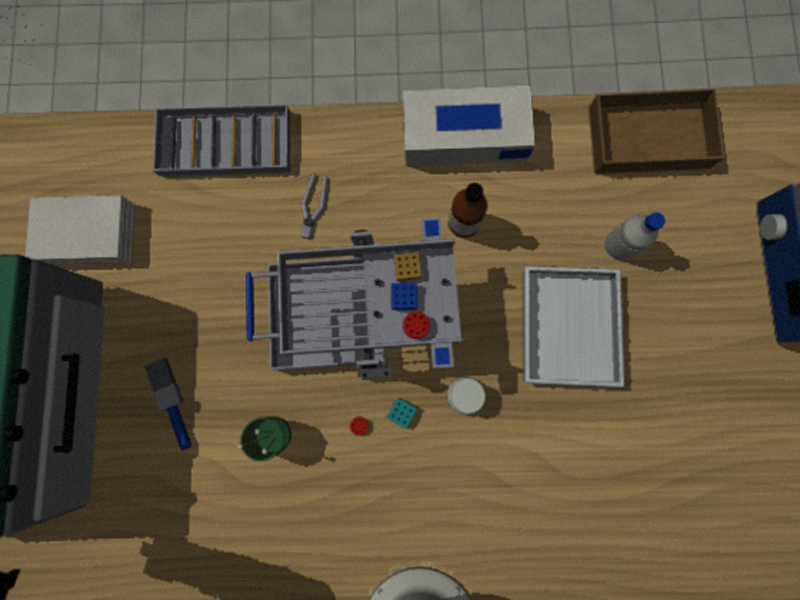

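The pictures show the sieve with its handle at (250,306) in the top view and its lugs at (432,228) and (443,355). The tray is at (574,327), the bottle's base near (463,225), the jar at (466,396) and the soap at (620,245).

```bash
python3 - <<'E'
from h import *
t=pickle.load(open("top.pkl","rb"));sc=pickle.load(open("scene.pkl","rb"))
for n,c in(("top",t),("scene",sc)):
    hsv=cv2.cvtColor(c["frame"],cv2.COLOR_BGR2HSV)
    m=cv2.inRange(hsv,(105,150,60),(125,255,255))
    k,l,st,ce=cv2.connectedComponentsWithStats(m)
    for i in range(1,k):
        if st[i,4]>30:
            p=ce[i];print(n,st[i],p.round(1),onz(c,p,.185)[0].round(4),onz(c,p,.165)[0].round(4))
    if n=="top":
        # tray: bright low-sat region
        g=cv2.inRange(hsv,(0,0,100),(180,70,255));g[:, :360]=0;g[:180]=0;g[275:]=0;g[:,442:]=0
        k,l,st,ce=cv2.connectedComponentsWithStats(g);i=1+np.argmax(st[1:,4]);print(st[i])
        cn=max(cv2.findContours((l==i).astype(np.uint8),0,2)[0],key=cv2.contourArea)
        r=cv2.minAreaRect(cn);b=cv2.boxPoints(r);print(b);P=onz(c,b,.038);print(P.round(4));print("ctr",P.mean(0),[np.linalg.norm(P[j]-P[j-1]) for j in range(4)])
E
```

```text
top [306  73  45  18 729] [327.5  81.7] [ 0.8406 -0.1065  0.185 ] [ 0.8509 -0.1092  0.165 ]
top [553 130   7  38  51] [556.5 148.7] [ 0.6569 -0.6026  0.185 ] [ 0.6628 -0.6171  0.165 ]
top [452 149  13  11 107] [458.3 154.1] [ 0.6531 -0.3904  0.185 ] [ 0.6589 -0.3998  0.165 ]
top [298 154   9  11  91] [302.  159.4] [ 0.6533 -0.0394  0.185 ] [ 0.6592 -0.0405  0.165 ]
top [172 191   5  47 169] [174.1 214.3] [0.5358 0.2513 0.185 ] [0.5389 0.2572 0.165 ]
top [274 198  18  18 308] [282.6 206.6] [0.5456 0.0082 0.185 ] [0.5489 0.0083 0.165 ]
top [305 244  10  11 100] [309.2 249. ] [ 0.4497 -0.0472  0.185 ] [ 0.4508 -0.0485  0.165 ]
top [126 303   6  10  32] [128.2 307.9] [0.3367 0.3447 0.185 ] [0.3351 0.3527 0.165 ]
[ 366  186   71   85 4670]
[[365.58722 268.9412 ]
 [367.02112 185.77623]
 [437.414   186.9899 ]
 [435.9801  270.15485]]
[[ 0.4034 -0.1966  0.038 ]
 [ 0.6187 -0.2151  0.038 ]
 [ 0.6094 -0.3967  0.038 ]
 [ 0.3963 -0.3715  0.038 ]]
ctr [ 0.50693935 -0.29498545  0.038     ] [np.float64(0.17504185117907556), np.float64(0.21606170094583796), np.float64(0.18178326310568768), np.float64(
[... 236 characters left out ...]
0.2] [0.3697 1.0646 0.185 ] [0.3487 1.1271 0.165 ]
scene [289 157  34   9  92] [305.3 161.5] [0.5532 0.2293 0.185 ] [0.5386 0.2622 0.165 ]
scene [214 200  11   5  39] [218.8 201.9] [ 0.4476 -0.0441  0.185 ] [ 0.4293 -0.0208  0.165 ]
scene [256 202  21  14 167] [266.6 208.6] [ 0.5654 -0.0171  0.185 ] [0.5513 0.0072 0.165 ]
scene [291 220  12   7  53] [296.7 223.1] [ 0.653  -0.0363  0.185 ] [ 0.642  -0.0127  0.165 ]
scene [ 367  297   38   49 1060] [386. 321.] [ 0.9087 -0.2165  0.185 ] [ 0.9067 -0.1993  0.165 ]
scene [199 352  15  14 160] [205.8 358.2] [ 0.6758 -0.4182  0.185 ] [ 0.6656 -0.4081  0.165 ]
scene [338 360  60  34 547] [370. 378.] [ 0.9179 -0.3334  0.185 ] [ 0.9163 -0.3204  0.165 ]
```

```bash
python3 - <<'E'
from h import *
t=pickle.load(open("top.pkl","rb"));sc=pickle.load(open("scene.pkl","rb"))
c=t;hsv=cv2.cvtColor(c["frame"],cv2.COLOR_BGR2HSV)
g=cv2.inRange(hsv,(0,0,90),(180,70,255));g[:, :360]=0;g[:180]=0;g[276:]=0;g[:,442:]=0
cn=max(cv2.findContours(g,0,2)[0],key=cv2.contourArea)
P=onz(c,cn.reshape(-1,2),.038)[:,:2].astype(np.float32)
h=cv2.convexHull(P).reshape(-1,2);r=cv2.minAreaRect(P);print("tray",r)
# edge line fits
ce=np.array(r[0]);
for ang in (r[2],):
  a=np.radians(ang);u=np.array([np.cos(a),np.sin(a)]);v=np.array([-u[1],u[0]])
  L=(P-ce)@np.c_[u,v];w,hh=r[1]
  for k,half,nm in((0,w/2,'u'),(1,hh/2,'v')):
    for sgn in(1,-1):
      sel=(abs(L[:,k]-sgn*half)<.008)&(abs(L[:,1-k])<(hh if k==0 else w)/2-.015)
      f=cv2.fitLine(P[sel],cv2.DIST_HUBER,0,.001,.001).ravel();print(nm,sgn,sel.sum(),np.degrees(np.arctan2(f[1],f[0])),f[2:])
s7=lambda *p:np.array(p)*.7
print("jar top",onz(t,s7(466,396),.055), "bottle cap",onz(t,s7(474,191),.18),onz(sc,s7(441,365),.178),"soap cap",onz(t,s7(655,221),.16),onz(sc,s7(295,512),.16))
print("cup",onz(t,s7(265,438),.085))
print("expected corners of tray in place: ",)
y=np.array([-.039,.999]);x=np.array([.999,.039]);pv=np.array([.5465,.0724]);T=pv-.165*y;print(T,[T+a*.1065*x+b*.0865*y for a in(1,-1) for b in(1,-1)])
E
```

```text
tray ((0.507177472114563, -0.29297247529029846), (0.1759069710969925, 0.2130175232887268), 86.06314849853516)
u 1 29 -3.3449585 [ 0.52740896 -0.207547  ]
u -1 19 -4.4918556 [ 0.50007653 -0.3788781 ]
v 1 6 86.21306 [ 0.40242332 -0.28389162]
v -1 6 85.71571 [ 0.61229926 -0.29484472]
jar top [[ 0.38578308 -0.09443152  0.055     ]] bottle cap [[ 0.71407012 -0.11084225  0.18      ]] [[ 0.71847006 -0.11577273  0.178     ]] soap cap [[ 0.65888002 -0.40230958  0.16      ]] [[ 0.66427319 -0.40541206  0.16      ]]
cup [[0.32712015 0.24816458 0.085     ]]
expected corners of tray in place: 
[ 0.552935 -0.092435] [array([ 0.655955, -0.001868]), array([ 0.662702, -0.174695]), array([ 0.443168, -0.010175]), array([ 0.449915, -0.183002])]
```

Emit:
step_arm(targets="0 0 -3 0;0 0 -4 0;1 0 -3 0;2 1 -2 0;2 3 0 0;2 3.5 0 0;2 3.5 0 0;2 3.5 0 0;2 3.5 0 0;2 3.5 0 0;2 3.5 0 0;2 3.5 0 0")

```text
time_s: 1.1
tcp_pos: [0.2819, 0.2662, 0.3422]
ee_rot: [[0.955, -0.296, -0.0], [-0.296, -0.955, -0.0], [-0.0, 0.0, -1.0]]
wrist_force: [0.9, -0.3, 0.3]
gripper_width: 0.994
gripper_force: 0.0
```

Emit:
step_arm(targets="2.2 3 0 0;2.2 3 0 0;2.2 3 0 0;2.2 3 0 0;2.2 3 0 0;2.2 3 0 0;2.2 3 0 0;2.2 3 0 0;2.2 3 0 0;2.2 3 0 0;2.2 3 0 0;2.2 3 0 0")

```text
time_s: 2.1
tcp_pos: [0.4275, -0.1557, 0.3423]
ee_rot: [[0.955, -0.297, -0.0], [-0.297, -0.955, 0.0], [-0.0, -0.0, -1.0]]
wrist_force: [1.0, 0.4, 0.5]
gripper_width: 1.003
gripper_force: 0.0
```

Emit:
step_arm(targets="2.2 3 0 0;2.2 3 0 0;2.2 3 0 0;2 3 0 0;2 2 0 0;2 2 0 0;0 0 0 -6.6;0 0 0 -6.6;0 0 0 0;0 0 0 0")

```text
time_s: 2.93
tcp_pos: [0.5004, -0.3438, 0.342]
ee_rot: [[0.997, -0.074, -0.001], [-0.074, -0.997, 0.001], [-0.001, -0.0, -1.0]]
wrist_force: [0.3, 0.1, -0.0]
gripper_width: 0.999
gripper_force: 0.0
```

Emit:
step_arm(targets="0.3 2 0 0;0 1.1 -0 0;0 0 4 0;0 0 4 0;0 0 4 0;0 0 4 0;0 0 2 0;0 0 0 0;0 0 0 0")

```text
time_s: 3.68
tcp_pos: [0.5012, -0.375, 0.1622]
ee_rot: [[0.997, -0.071, -0.002], [-0.071, -0.997, 0.0], [-0.002, 0.0, -1.0]]
wrist_force: [1.0, -0.5, 1.5]
gripper_width: 0.999
gripper_force: 0.0
```

```bash
python3 - <<'E'
from h import *
from station import sense,cams
s=sense();c=cams.capture("wrist");pickle.dump((c,s),open("w1.pkl","wb"))
im=c["frame"].copy()
for z in(.038,):
  a=np.radians(-3.95);x=np.array([np.cos(a),np.sin(a)]);y=np.array([-x[1],x[0]]);C=np.array([.507,-.293])
  for sx in(-1,1):
    for sy in(-1,1):
      p=C+sx*.1025*x+sy*.0825*y;q=proj(c,[*p,z],s)[0];print(p,q);
      if abs(q).max()<2000: cv2.circle(im,tuple(int(v) for v in q),4,(0,0,255),1)
cv2.imwrite("pics/w1.png",im);print(s["tcp_pos"],s["ee_rot"][:,0])
E
```

```text
[ 0.3990604  -0.36824322] [285.71385398 292.85984349]
[ 0.41042657 -0.20363517] [131.0304718  293.48620981]
[ 0.60357343 -0.38236483] [285.33704825  87.70972834]
[ 0.6149396  -0.21775678] [94.59237925 87.40784263]
[ 0.50116109 -0.37502484  0.16223547] [ 0.99746371 -0.07115355 -0.00182306]
```

View pics/w1.png

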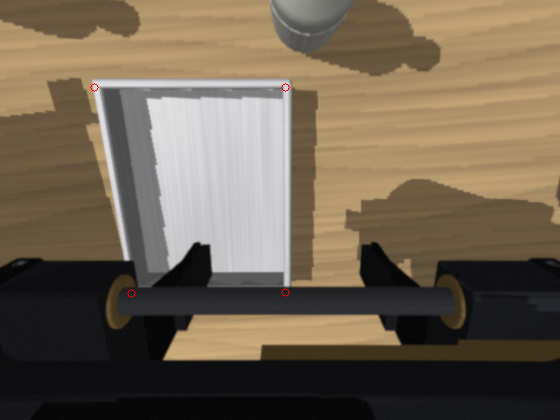

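The wrist view puts the tray rim at x≈288, y 83–290 px, on the prediction. The fingers straddle the wall, so I descend and grip.

Emit:
step_arm(targets="0 0 4 0;0 0 4 0;0 0 4 0;0 0 2 0;0 0 0.5 0;0 0 0 0;0 0 0 0")

```text
time_s: 4.32
tcp_pos: [0.5038, -0.3761, 0.0205]
ee_rot: [[0.998, -0.07, 0.005], [-0.07, -0.998, -0.003], [0.005, 0.002, -1.0]]
wrist_force: [0.8, -0.1, 0.2]
gripper_width: 1.003
gripper_force: 0.0
```

Emit:
step_arm(targets="0 0 0 0;0 0 0 0;0 0 0 0;0 0 0 0;0 0 0 0;0 0 0 0", claw=0)

```text
time_s: 4.82
tcp_pos: [0.5015, -0.375, 0.0179]
ee_rot: [[0.998, -0.07, 0.0], [-0.07, -0.998, -0.0], [0.0, 0.0, -1.0]]
wrist_force: [-0.5, -0.5, 0.9]
gripper_width: 0.628
gripper_force: 0.0
```

Emit:
step_arm(targets="0 0 0 0;0 0 0 0;0 0 0 0;0 0 0 0;0 0 0 0;0 0 0 0;0 0 0 0;0 0 0 0;0 0 0 0;0 0 0 0;0 0 0 0")

```text
time_s: 5.73
tcp_pos: [0.5015, -0.3751, 0.0175]
ee_rot: [[0.998, -0.07, 0.0], [-0.07, -0.998, -0.0], [0.0, 0.0, -1.0]]
wrist_force: [0.4, -3.1, -0.4]
gripper_width: 0.087
gripper_force: 30.0
```

Emit:
step_arm(targets="0 0 0 -1.6;0 0 0 -1.6;0 0 0 -1.6;0 0 0 -1.4;0 0 0 0;1 0 0 0;1 0 0 0;1 -1 0 0;1 -1 0 0;1 -1 0 0;1 -1 0 0;0.2 -1 0 0")

```text
time_s: 6.73
tcp_pos: [0.5642, -0.3212, 0.0176]
ee_rot: [[0.999, 0.039, 0.003], [0.039, -0.999, -0.001], [0.003, 0.001, -1.0]]
wrist_force: [-0.7, -2.0, -0.8]
gripper_width: 0.086
gripper_force: 30.0
```

Emit:
step_arm(targets="0 -1.5 0 0;0 -1.5 0 0;0 -1.5 0 0;0 -1.5 0 0;0 -1.5 0 0;0 -1.5 0 0;0 -1.3 0 0;0 -1 0 0;0 -0.5 0 0;0 0 0 0;0 0 0 0;0 0 0 0")

```text
time_s: 7.73
tcp_pos: [0.557, -0.2045, 0.0175]
ee_rot: [[0.999, 0.038, -0.0], [0.038, -0.999, 0.0], [-0.0, -0.0, -1.0]]
wrist_force: [0.3, 1.7, -0.1]
gripper_width: 0.088
gripper_force: 30.0
```

```bash
python3 - <<'E'
from h import *
from station import sense,cams
s=sense();print(s["tcp_pos"],s["ee_rot"][:,0],s["wrist_force"],s["gripper_width"])
c=cams.capture("top");pickle.dump(c,open("t2.pkl","wb"));c2=cams.capture("scene");pickle.dump(c2,open("s2.pkl","wb"))
y=np.array([-.039,.999]);x=np.array([.999,.039]);C=np.array(s["tcp_pos"][:2])+.0825*y
a=c["frame"].copy()
for sx in(-1,1):
  for sy in(-1,1):
    q=proj(c,[*(C+sx*.1025*x+sy*.0825*y),.038])[0];cv2.circle(a,tuple(int(v) for v in q),3,(0,0,255),1)
a=cv2.resize(a[90:330,230:510],None,fx=1.6,fy=1.6,interpolation=cv2.INTER_CUBIC)
b=cv2.resize(c2["frame"][100:420,100:420],(384,384))
cv2.imwrite("pics/t2.png",np.vstack([a[:, :]]) if 0 else np.hstack([a[:384,:416],b]))
E
```

```text
[ 0.55697964 -0.20449178  0.01753229] [ 9.99296149e-01  3.75123301e-02 -1.79687978e-04] [ 0.29012741  1.73883455 -0.05886591] 0.08845826278592214
```

View pics/t2.png

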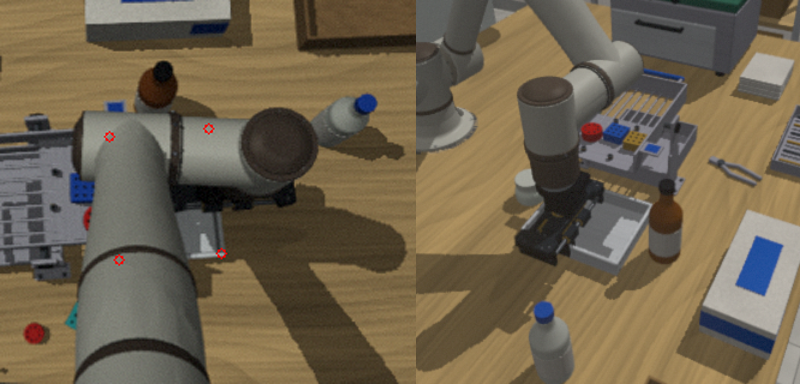

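Emit:
step_arm(targets="0 0 0 0;0 0 0 0;0 0 0 0;0 0 0 0;0 0 0 0;0 0 -2 0;0 0 -3 0;0 0 -3 0;0 2 -1 0;0 2 0 0;0 1 0 0;0 0 0 0", claw=8.7)

```text
time_s: 8.83
tcp_pos: [0.5585, -0.2562, 0.1072]
ee_rot: [[0.999, 0.035, -0.0], [0.035, -0.999, 0.0], [-0.0, -0.0, -1.0]]
wrist_force: [0.5, 1.1, -0.6]
gripper_width: 0.911
gripper_force: 0.0
```

Emit:
step_arm(targets="0 0 0 7.1;0 0 0 7.1;0 0 0 7.1;0 0 0 7.1;0 0 0 7.1;0 0 0 7.1;0 0 0 7.1;0 0 0 7.1;0 0 0 7.1;0 0 0 7.1;0 0 0 7.1;0 0 0 7.1")

```text
time_s: 9.83
tcp_pos: [0.5582, -0.2538, 0.1063]
ee_rot: [[0.115, -0.993, -0.002], [-0.993, -0.115, 0.001], [-0.001, 0.002, -1.0]]
wrist_force: [-0.2, -0.4, -0.1]
gripper_width: 0.997
gripper_force: 0.0
```

Emit:
step_arm(targets="0 0 0 4.8;0 0 0 0;0 0 0 0")

```text
time_s: 10.08
tcp_pos: [0.5584, -0.254, 0.1067]
ee_rot: [[0.04, -0.999, -0.002], [-0.999, -0.04, 0.0], [-0.001, 0.002, -1.0]]
wrist_force: [-0.6, 0.2, 0.9]
gripper_width: 0.998
gripper_force: 0.0
```

Emit:
step_arm(targets="0 0 3 0;0 0 3 0;0 0 2.2 0;0 0 1 0;-1.5 0 0 0;-1.5 0 0 0;-0.8 0 0 0;-0.6 0 0 0;-0.6 0 0 0;-0.6 0 0 0;-0.4 0 0 0;0 0 0 0")

```text
time_s: 11.08
tcp_pos: [0.557, -0.1941, 0.0162]
ee_rot: [[0.038, -0.999, 0.001], [-0.999, -0.038, 0.0], [-0.0, -0.001, -1.0]]
wrist_force: [0.3, -0.4, 0.5]
gripper_width: 0.996
gripper_force: 0.0
```

```bash
python3 - <<'E'
from h import *
from station import sense,cams
s=sense();print(s["tcp_pos"],s["ee_rot"][:,0],s["wrist_force"])
c=cams.capture("wrist");pickle.dump((c,s),open("w3.pkl","wb"));c2=cams.capture("scene");pickle.dump(c2,open("s3.pkl","wb"))
y=np.array([-.039,.999]);x=np.array([.999,.039]);C=np.array([.553,-.0925])
a=c["frame"].copy();b=c2["frame"].copy()
for sx in(-1,1):
  for sy in(-1,1):
    for im,cc,ss in((a,c,s),(b,c2,None)):
      q=proj(cc,[*(C+sx*.1065*x+sy*.0865*y),.038],ss)[0]
      if abs(q).max()<3000:cv2.circle(im,tuple(int(v) for v in q),3,(0,0,255),1)
cv2.imwrite("pics/w3.png",np.hstack([cv2.resize(a,(400,300)),cv2.resize(b[140:350,150:430],(400,300))]))
E
```

```text
[ 0.55704815 -0.19407566  0.01616125] [ 3.84374277e-02 -9.99261009e-01 -1.62319141e-05] [ 0.26696182 -0.37576933  0.46060213]
```

View pics/w3.png

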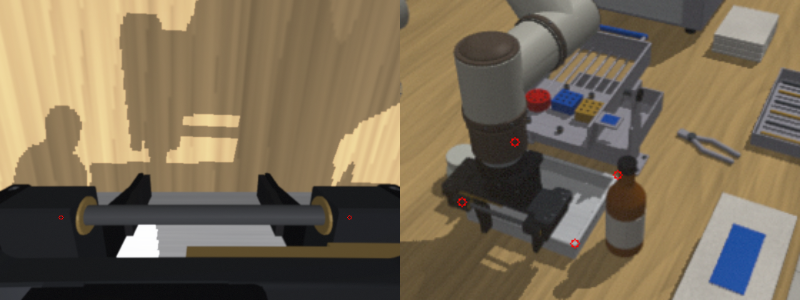

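```bash
python3 - <<'E'
from h import *
c=pickle.load(open("s3.pkl","rb"))
a=c["frame"].copy()
y=np.array([-.039,.999]);x=np.array([.999,.039])
T=np.array([.557,-.1941])
for k,col in((.0435,(0,255,0)),(.0585,(255,0,255))):
  for sx in(-1,1):
   for d in (-.0095,.0095):
    q=proj(c,[*(T+sx*k*x+d*y),.016])[0];cv2.circle(a,tuple(int(round(v)) for v in q),1,col,-1)
q=proj(c,[*(np.array([.553,-.0925])+.1065*x-.0865*y),.038])[0];print(q)
cv2.circle(a,tuple(int(round(v)) for v in q),1,(0,0,255),-1)
cv2.imwrite("pics/s3b.png",cv2.resize(a[230:350,170:310],None,fx=5,fy=5,interpolation=cv2.INTER_CUBIC))
E
```

```text
[272.95347447 310.80124716]
```

View pics/s3b.png

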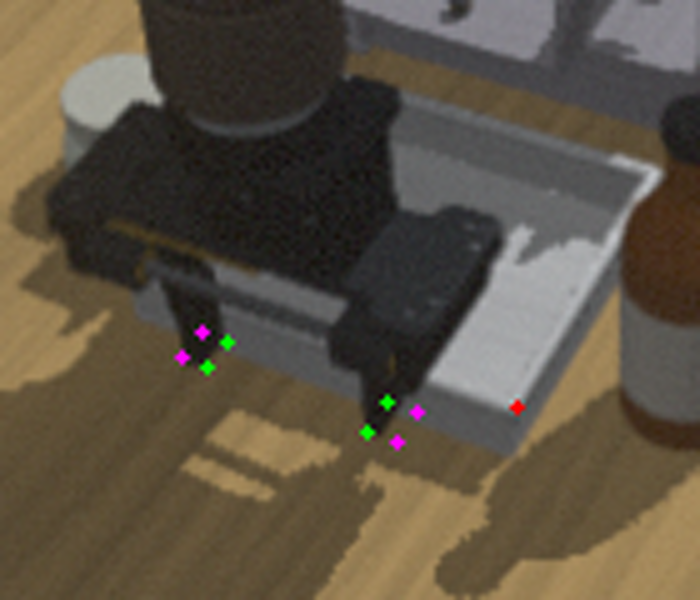

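Emit:
step_arm(targets="-0.3 0 0 0;-0.1 0 0 0;0 0 0 0;1.5 0 0 0;1.5 0 0 0;0 0 -4 0;0 0 -4 0;0 0 -4 0;0 0 -4 0;0 0 -4 0;0 0 -4 0;0 0 0 0")

```text
time_s: 12.18
tcp_pos: [0.5615, -0.222, 0.2656]
ee_rot: [[0.039, -0.999, 0.017], [-0.999, -0.039, -0.005], [0.006, -0.017, -1.0]]
wrist_force: [1.8, -0.7, 1.7]
gripper_width: 1.001
gripper_force: 0.0
```

Emit:
step_arm(targets="-3 0 0 0;-4 0 0 0;-4 0 0 0;-4 0 0 0;-4 0 0 0;-4 0 0 0;-4 0 0 0;-4 0 0 0;-4 0 0 0;-4 0 0 0;-4 0 0 0;-4 0 0 0", claw=0)

```text
time_s: 13.18
tcp_pos: [0.539, 0.2511, 0.2552]
ee_rot: [[0.038, -0.999, -0.001], [-0.999, -0.038, 0.0], [-0.0, 0.001, -1.0]]
wrist_force: [0.6, 0.6, 0.2]
gripper_width: 0.17
gripper_force: 0.0
```

Emit:
step_arm(targets="-0.3 0 2 0;-0.1 0 2 0;0 0 2 0;0 0 0 0;0 0 0 0")

```text
time_s: 13.6
tcp_pos: [0.5391, 0.2527, 0.1944]
ee_rot: [[0.038, -0.999, -0.002], [-0.999, -0.038, -0.002], [0.002, 0.002, -1.0]]
wrist_force: [1.3, -0.4, 0.8]
gripper_width: 0.006
gripper_force: 0.0
```

```bash
cat > chk.py <<'E'
from h import *
from station import sense,cams
import sys
s=sense();print(s["tcp_pos"],s["wrist_force"],s["gripper_width"],s["time_s"])
c=cams.capture("top");c2=cams.capture("scene");a=c["frame"].copy();b=c2["frame"].copy()
n=sys.argv[1];pickle.dump((c,c2,s),open(n+".pkl","wb"))
y=np.array([-.039,.999]);x=np.array([.999,.039]);C=np.array([.553,-.0925])
if len(sys.argv)>2:
 for sx in(-1,1):
  for sy in(-1,1):
   for im,cc in((a,c),(b,c2)):
    q=proj(cc,[*(C+sx*.1065*x+sy*.0865*y),.038])[0];cv2.circle(im,tuple(int(round(v)) for v in q),1,(0,0,255),-1)
cv2.imwrite(f"pics/{n}.png",np.hstack([cv2.resize(a[140:300,160:370],(400,305)),cv2.resize(b[140:340,180:430],(400,305))]))
E
python3 chk.py k1 1
```

```text
[0.5391047  0.25270633 0.19440738] [ 1.34265573 -0.43704575  0.77209146] 0.0060154027307051895 13.6
```

View pics/k1.png

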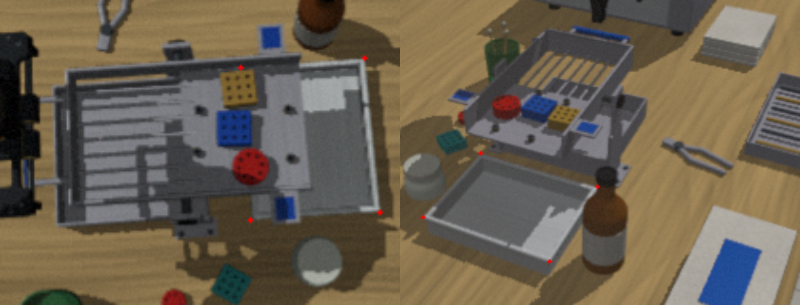

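Emit:
step_arm(targets="0 0 1.2 0;0 0 0.8 0;0 0 0.8 0;0 0 0.8 0;0 0 0.8 0;0 0 0.8 0;0 0 0.6 0;0 0 0.5 0;0 0 0.4 0;0 0 0.4 0;0 0 0.3 0;0 0 0.3 0")

```text
time_s: 14.7
tcp_pos: [0.5404, 0.2515, 0.1198]
ee_rot: [[0.038, -0.999, 0.001], [-0.999, -0.038, -0.002], [0.002, -0.001, -1.0]]
wrist_force: [0.0, -5.6, 6.5]
gripper_width: 0.005
gripper_force: 3.1
```

Emit:
step_arm(targets="0.1 0 0.3 0;0.1 0 0.3 0;0.1 0 0.3 0;0.1 0 0.3 0;0.1 0 0.3 0;0.1 0 0.3 0;0 0 0 0;0 0 0 0;0 0 0 0;0 0 0 0;0 0 0 0;0 0 0 0")

```text
time_s: 15.7
tcp_pos: [0.5405, 0.2466, 0.1012]
ee_rot: [[0.038, -0.999, 0.001], [-0.999, -0.038, -0.001], [0.001, -0.001, -1.0]]
wrist_force: [1.6, -5.1, 4.9]
gripper_width: 0.007
gripper_force: 2.7
```

```bash
python3 chk.py k2
```

```text
[0.54049199 0.24658338 0.10120131] [ 1.5956746  -5.14435141  4.91522394] 0.006733901093183466 15.7
```

View pics/k2.png

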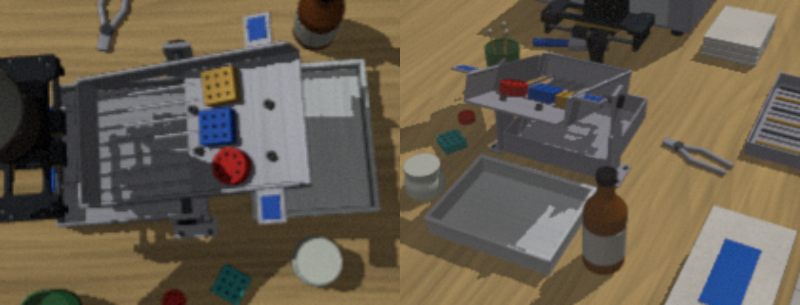

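Emit:
step_arm(targets="0.1 0 0.3 0;0.2 0 0.3 0;0.2 0 0.3 0;0.1 0 0.2 0;0 0 0 0;0 0 0 0;0 0 0 0;0 0 0 0")

```text
time_s: 16.47
tcp_pos: [0.5402, 0.2414, 0.0894]
ee_rot: [[0.038, -0.999, 0.0], [-0.999, -0.038, 0.0], [-0.0, -0.0, -1.0]]
wrist_force: [0.2, 1.9, 1.8]
gripper_width: 0.007
gripper_force: 0.9
```

```bash
cat > trk.py <<'E'
from h import *
from station import sense,cams
def blobs(c):
    h=cv2.cvtColor(c["frame"],cv2.COLOR_BGR2HSV);o={}
    for n,lo,hi in(("blue",(105,150,60),(125,255,255)),("gold",(15,120,110),(32,255,255)),("red",(0,170,60),(8,255,255))):
        m=cv2.inRange(h,lo,hi);R=np.zeros_like(m);R[155:300,165:430]=255;m&=R
        k,l,st,ce=cv2.connectedComponentsWithStats(m)
        o[n]=[(int(st[i,4]),*ce[i].round(0).astype(int).tolist()) for i in range(1,k) if st[i,4]>25]
    return o
if __name__=="__main__":
    import sys
    if len(sys.argv)>1:
        for f in sys.argv[1:]: print(f,blobs(pickle.load(open(f,"rb"))[0]))
    else:
        s=sense();print(s["time_s"],s["tcp_pos"].round(4),s["wrist_force"].round(1));print(blobs(cams.capture("top")))
E
python3 trk.py k1.pkl k2.pkl; python3 trk.py
```

```text
k1.pkl {'blue': [(88, 302, 160), (315, 283, 207), (100, 309, 249)], 'gold': [(221, 285, 185)], 'red': [(232, 291, 227), (79, 251, 296)]}
k2.pkl {'blue': [(44, 294, 157), (313, 273, 206), (107, 302, 248)], 'gold': [(260, 274, 184)], 'red': [(227, 281, 226), (56, 251, 296)]}
16.4667 [0.5402 0.2414 0.0894] [0.2 1.9 1.8]
{'blue': [(38, 292, 157), (109, 300, 248)], 'gold': [(55, 222, 195)], 'red': [(29, 219, 234), (65, 251, 296)]}
```

Emit:
step_arm(targets="0.1 0 0.3 0;0.1 0 0.2 0;0 0 0 0;0 0 0 0;0 0 0 0;0 0 0 0")

```text
time_s: 17.02
tcp_pos: [0.5395, 0.2385, 0.0839]
ee_rot: [[0.037, -0.999, -0.002], [-0.999, -0.037, -0.001], [0.001, 0.002, -1.0]]
wrist_force: [0.4, -0.2, 0.9]
gripper_width: 0.004
gripper_force: 0.0
```

```bash
cat > big.py <<'E'
from h import *
from station import sense,cams
import sys
s=sense();print(s["time_s"],s["tcp_pos"].round(4),s["wrist_force"].round(1))
c=cams.capture("top");d=cams.capture("scene");n=sys.argv[1];pickle.dump((c,d,s),open(n+".pkl","wb"))
g=lambda im,k:(255*(im/255.)**k).astype(np.uint8)
a=cv2.resize(g(c["frame"][160:280,170:370],.5),(600,360),interpolation=cv2.INTER_CUBIC)
b=cv2.resize(g(d["frame"][150:285,205:345],.6),None,fx=2.66,fy=2.66,interpolation=cv2.INTER_CUBIC)[:240]
if len(sys.argv)>2: b=cv2.resize(g(d["frame"][150:330,180:380],.7),(266,240))
o=np.zeros((600,800,3),np.uint8);o[:360,:600]=a;o[360:600,:b.shape[1]]=b[:240]
cv2.imwrite(f"pics/{n}.png",o)
E
python3 big.py b1; python3 trk.py b1.pkl
```

```text
17.0167 [0.5395 0.2385 0.0839] [ 0.4 -0.2  0.9]
b1.pkl {'blue': [(34, 291, 157), (108, 298, 248)], 'gold': [], 'red': [(52, 217, 237), (61, 251, 296)]}
```

View pics/b1.png

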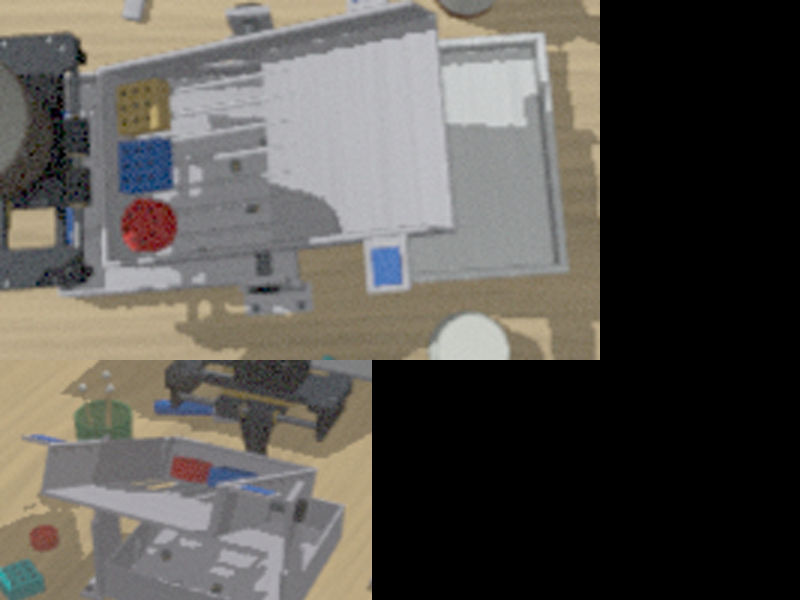

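```bash
python3 - <<'E'
from h import *
c,d,s=pickle.load(open("b1.pkl","rb"))
pv=np.array([.5465,.0724]);y=np.array([-.039,.999]);x=np.array([.999,.039])
for nm,cc,pts in(("top",c,[(248.3,215),(254,229.3),(257.7,206.7),(257,187)]),("scene",d,[(267,223.3),(286.6,235.7),(309.5,205.6)])):
    for p in pts:
        for z in(.009,):
            P=onz(cc,p,z)[0];print(nm,p,(P[:2]-pv)@x.T,(P[:2]-pv)@y)
    # dark local blobs by black-hat
    g=cv2.cvtColor(cc["frame"],cv2.COLOR_BGR2GRAY);bh=cv2.morphologyEx(g,cv2.MORPH_BLACKHAT,np.ones((9,9)))
    k,l,st,ce=cv2.connectedComponentsWithStats((bh>22).astype(np.uint8))
    for i in range(1,k):
        if 4<st[i,4]<80:
            P=onz(cc,ce[i],.009)[0];q=[(P[:2]-pv)@x,(P[:2]-pv)@y]
            if abs(q[0])<.1 and -.03<q[1]<.19: print("  blob",ce[i].round(1),st[i,2:5],np.round(q,3))
E
```

```text
top (248.3, 215) 0.009473469338761769 0.029304018591832424
top (254, 229.3) -0.03021882621888161 0.01610295194711678
top (257.7, 206.7) 0.030343082057671188 0.002678495846630143
top (257, 187) 0.08492918932167415 0.001441200183246397
  blob [199.5 186.5] [4 2 8] [0.098 0.158]
  blob [223.6 200.1] [ 9 12 60] [0.055 0.094]
  blob [246.1 199.9] [23  7 75] [0.051 0.033]
  blob [256.8 212.9] [ 6  6 16] [0.014 0.006]
  blob [248.  214.5] [ 3  4 12] [0.011 0.03 ]
  blob [190.8 236.3] [ 7 14 69] [-0.037  0.186]
  blob [253.6 229.1] [ 4  3 11] [-0.03   0.017]
  blob [199.1 238.2] [ 8  9 51] [-0.044  0.164]
  blob [218.5 243. ] [6 1 6] [-0.06   0.113]
  blob [257.  246.9] [10  9 52] [-0.078  0.011]
  blob [222.3 246.8] [27  6 59] [-0.071  0.103]
  blob [197.7 250.3] [ 9  8 29] [-0.076  0.169]
  blob [204. 252.] [1 7 7] [-0.081  0.152]
  blob [191.9 255.4] [5 3 9] [-0.088  0.184]
scene (267, 223.3) -0.06574235028764014 0.06151176053391417
scene (286.6, 235.7) 0.010755667793504663 0.03274090416375862
scene (309.5, 205.6) 0.014790866802988106 0.196661977597464
  blob [275.8 200.8] [5 2 6] [-0.092  0.178]
  blob [282.5 202.1] [5 3 8] [-0.07  0.18]
  blob [266.9 223. ] [ 3  5 11] [-0.067  0.063]
  blob [285.9 234.5] [ 9  9 37] [0.007 0.037]
  blob [302.4 238.5] [ 6  5 19] [0.056 0.04 ]
  blob [313.8 243.1] [ 9  9 38] [0.093 0.034]
```

Emit:
step_arm(targets="0 0 -3 0;0 0 -4 0;0 0 -4 0;0 0 -4 0;0 0 -4 0;0 0 -4 0;0 0 0 0;0 0 0 0")

```text
time_s: 17.78
tcp_pos: [0.5408, 0.2395, 0.3176]
ee_rot: [[0.038, -0.999, 0.005], [-0.999, -0.038, 0.004], [-0.004, -0.005, -1.0]]
wrist_force: [0.1, -0.3, -0.9]
gripper_width: 0.007
gripper_force: 0.0
```

```bash
python3 - <<'E'
from h import *
from station import sense,cams
s=sense();c=cams.capture("wrist");pickle.dump((c,s),open("w4.pkl","wb"));print(np.array(c["tool_from_camera"]).round(3),c["vertical_fov"],s["tcp_pos"])
pv=np.array([.5465,.0724]);y=np.array([-.039,.999]);x=np.array([.999,.039])
for q in[(0,.01),(0,.065),(0,.12),(-.07,.065),(.07,.065)]:
  P=[*(pv+q[0]*x+q[1]*y),.009];print(q,proj(c,P,s)[0].round())
cv2.imwrite("pics/w4.png",c["frame"])
E
```

```text
[[ 0.    -0.955 -0.297  0.082]
 [ 1.     0.     0.    -0.001]
 [-0.    -0.297  0.955 -0.162]
 [ 0.     0.     0.     1.   ]] 68.77993075925592 [0.54082206 0.23950818 0.31758207]
(0, 0.01) [288.  54.]
(0, 0.065) [288.  96.]
(0, 0.12) [287. 136.]
(-0.07, 0.065) [336.  96.]
(0.07, 0.065) [239.  96.]
```

Emit:
step_arm(targets="3.6 1.5 0 0;3.7 1.5 0 0;3.7 1.5 0 0;3.7 1.5 0 0;3.7 1.5 0 0;3.7 1.5 0 0;3.7 1.4 0 0;0 0 0 0;0 0 2 0;0 0 2 0;0 0 0 0;0 0 0 0")

```text
time_s: 18.83
tcp_pos: [0.445, -0.0231, 0.2729]
ee_rot: [[0.038, -0.999, -0.005], [-0.999, -0.038, -0.002], [0.001, 0.005, -1.0]]
wrist_force: [0.4, 0.4, -0.0]
gripper_width: 0.006
gripper_force: 0.0
```

```bash
python3 - <<'E'
from h import *
from station import sense,cams
s=sense();print(s["tcp_pos"].round(4),s["ee_rot"][:,0].round(3));c=cams.capture("scene")
h=cv2.cvtColor(c["frame"],cv2.COLOR_BGR2HSV)
m=cv2.inRange(h,(105,120,50),(125,255,255));k,l,st,ce=cv2.connectedComponentsWithStats(m)
for i in range(1,k):
  if st[i,4]>12 and 190<ce[i][0]<350 and 140<ce[i][1]<260:print(st[i,4],ce[i].round(1),onz(c,ce[i],.235)[0].round(4))
print("tip",proj(c,s["tcp_pos"]))
E
```

```text
[ 0.445  -0.0231  0.2729] [ 0.038 -0.999  0.001]
86 [273.3 167.3] [0.53   0.0853 0.235 ]
74 [290.1 192.5] [0.6182 0.001  0.235 ]
18 [301.5 198.3] [ 0.6512 -0.0089  0.235 ]
tip [[219.21000201 166.21180602]]
```

Emit:
step_arm(targets="0 0 2 0;0 0 1.2 0;0 0 0.6 0;0.2 0 0.6 0;0.3 0 0.6 0;0.3 0 0.6 0;0.3 0 0.6 0;0.3 0 0.6 0;0.3 0 0.6 0;0.3 0 0.6 0;0.2 0 0.6 0;0.1 0 0.2 0")

```text
time_s: 19.88
tcp_pos: [0.4485, -0.0453, 0.1884]
ee_rot: [[0.039, -0.999, 0.004], [-0.999, -0.039, 0.0], [-0.0, -0.004, -1.0]]
wrist_force: [-2.7, 4.0, 6.4]
gripper_width: 0.007
gripper_force: 3.3
```

Emit:
step_arm(targets="0 0 0 0;0 0 0 0;0 0 0 0")

```text
time_s: 20.13
tcp_pos: [0.4485, -0.0453, 0.1881]
ee_rot: [[0.039, -0.999, 0.004], [-0.999, -0.039, 0.0], [-0.0, -0.004, -1.0]]
wrist_force: [-0.0, 2.1, 5.1]
gripper_width: 0.003
gripper_force: 3.0
```

```bash
python3 trk.py
```

```text
20.1333 [ 0.4485 -0.0453  0.1881] [-0.   2.1  5.1]
{'blue': [(83, 302, 159), (175, 175, 214), (254, 209, 212)], 'gold': [(164, 209, 191)], 'red': [(212, 210, 233), (48, 251, 297)]}
```

Emit:
step_arm(targets="0 0 -3 0;0 0 -3 0;0 0 -2 0;-3.6 -1.5 0 0;-3.7 -1.5 0 0;-3.7 -1.5 0 0;-3.7 -1.5 0 0;-3.7 -1.5 0 0;-3.6 -1.5 0 0;-3.7 -1.4 0 0;0 0 2 0;0 0 2 0")

```text
time_s: 21.18
tcp_pos: [0.5419, 0.2178, 0.2259]
ee_rot: [[0.041, -0.999, 0.001], [-0.999, -0.041, 0.001], [-0.001, -0.001, -1.0]]
wrist_force: [-0.6, 0.1, -1.2]
gripper_width: 0.007
gripper_force: 0.0
```

Emit:
step_arm(targets="0 0 0 0;0 0 0 0;0 0 0 0")

```text
time_s: 21.43
tcp_pos: [0.5417, 0.2149, 0.2277]
ee_rot: [[0.038, -0.999, 0.001], [-0.999, -0.038, 0.0], [-0.0, -0.001, -1.0]]
wrist_force: [0.5, 0.1, 0.9]
gripper_width: 0.005
gripper_force: 0.0
```

```bash
python3 - <<'E'
from h import *
from station import sense,cams
s=sense();c=cams.capture("wrist");t=cams.capture("top");d=cams.capture("scene");pickle.dump((c,s,t,d),open("w5.pkl","wb"));print(s["tcp_pos"],s["wrist_force"])
pv=np.array([.5465,.0724]);y=np.array([-.039,.999]);x=np.array([.999,.039])
for q in[(0,.01),(0,.065),(0,.12),(-.07,.065),(.07,.065)]:
  P=[*(pv+q[0]*x+q[1]*y),.009];print(q,proj(c,P,s)[0].round())
g=lambda im,k:(255*(im/255.)**k).astype(np.uint8)
a=cv2.resize(g(c["frame"][20:260,170:410],.6),(480,480),interpolation=cv2.INTER_CUBIC)
b=cv2.resize(g(t["frame"][170:265,170:285],.6),(320,264),interpolation=cv2.INTER_CUBIC)
e=cv2.resize(g(d["frame"][160:260,225:345],.6),(320,267),interpolation=cv2.INTER_CUBIC)
o=np.zeros((540,800,3),np.uint8);o[:480,:480]=a;o[:264,480:]=b;o[268:535,480:]=e;cv2.imwrite("pics/w5.png",o)
E
```

```text
[0.54169401 0.21493919 0.22767882] [0.51603685 0.14602524 0.93879943]
(0, 0.01) [287.  65.]
(0, 0.065) [287. 116.]
(0, 0.12) [287. 162.]
(-0.07, 0.065) [346. 116.]
(0.07, 0.065) [228. 116.]
```

View pics/w5.png

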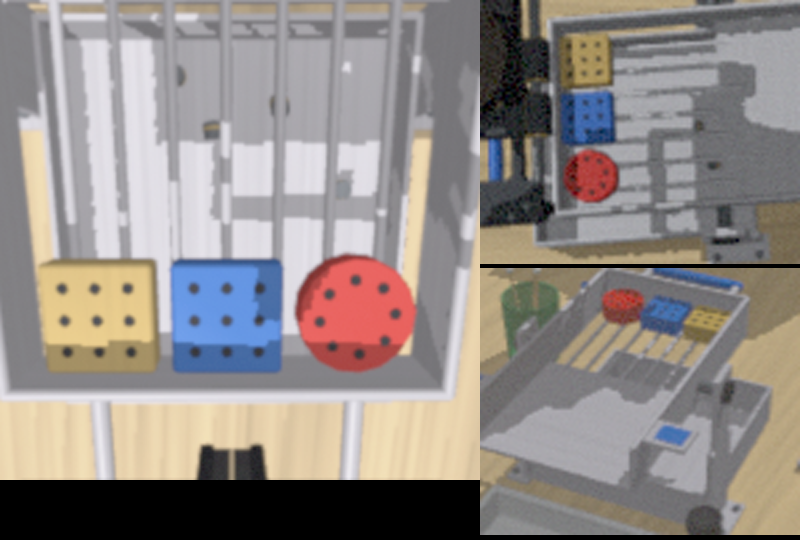

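The wrist view shows all four nuts lying on the pan floor at crop (180,75), (210,128), (280,105) and (345,185). The fourth matches the scene-camera position. All three blocks sit at the end wall, so next I tip the other way with lug_b.

Emit:
step_arm(targets="0 0 -2 0;3.6 1.5 -1 0;3.7 1.5 0 0;3.7 1.5 0 0;3.7 1.5 0 0;3.7 1.5 0 0;3.7 1.5 0 0;3.6 1.4 0 0;0.5 0 2 0;0 0 2 0;0 0 1.5 0;0 0 0 0")

```text
time_s: 22.58
tcp_pos: [0.4451, -0.0515, 0.1998]
ee_rot: [[0.036, -0.999, -0.004], [-0.999, -0.036, -0.0], [-0.0, 0.004, -1.0]]
wrist_force: [-0.4, 0.7, 0.2]
gripper_width: 0.008
gripper_force: 0.0
```

Emit:
step_arm(targets="0 0 0.4 0;0 0 0.4 0;0 0 0.4 0;0 0 0.3 0;0 0 0.3 0;0 0 0.3 0;0 0 0.3 0;0 0 0.2 0;0 0 0.2 0;0 0 0.2 0;0 0 0.2 0;0 0 0.2 0")

```text
time_s: 23.58
tcp_pos: [0.4479, -0.0528, 0.1698]
ee_rot: [[0.04, -0.999, 0.002], [-0.999, -0.04, -0.005], [0.005, -0.002, -1.0]]
wrist_force: [-1.8, -9.3, 9.3]
gripper_width: 0.005
gripper_force: 5.1
```

```bash
python3 trk.py
```

```text
23.5833 [ 0.4479 -0.0528  0.1698] [-1.8 -9.3  9.3]
{'blue': [(84, 303, 162), (184, 172, 212), (274, 208, 211)], 'gold': [(61, 210, 192)], 'red': [(214, 209, 232), (42, 254, 296)]}
```

Emit:
step_arm(targets="0 0 0.2 0;0 0 0.2 0;0 0 0.2 0;0 0 0.2 0;0 0 0.2 0;0 0 0.15 0;0 0 0.15 0;0 0 0.15 0;0 0 0.15 0;0 0 0 0;0 0 0 0;0 0 0 0")

```text
time_s: 24.63
tcp_pos: [0.448, -0.0525, 0.1533]
ee_rot: [[0.039, -0.999, 0.002], [-0.999, -0.039, -0.004], [0.004, -0.001, -1.0]]
wrist_force: [-0.0, -8.5, 6.1]
gripper_width: 0.001
gripper_force: 4.1
```

```bash
python3 trk.py
```

```text
24.6333 [ 0.448  -0.0525  0.1533] [-0.  -8.5  6.1]
{'blue': [(80, 302, 164), (198, 171, 210), (218, 209, 210)], 'gold': [], 'red': [(190, 210, 231), (38, 254, 296)]}
```

Emit:
step_arm(targets="0 0 0.15 0;0 0 0.15 0;0 0 0.15 0;0 0 0.1 0;0 0 0.1 0;0 0 0 0;0 0 0 0;0 0 0 0")

```text
time_s: 25.35
tcp_pos: [0.4479, -0.0521, 0.1466]
ee_rot: [[0.039, -0.999, 0.002], [-0.999, -0.039, -0.003], [0.003, -0.001, -1.0]]
wrist_force: [-0.2, -6.3, 6.5]
gripper_width: 0.006
gripper_force: 3.9
```

```bash
python3 trk.py
```

```text
25.35 [ 0.4479 -0.0521  0.1466] [-0.2 -6.3  6.5]
{'blue': [(75, 302, 164), (204, 172, 210), (176, 211, 209)], 'gold': [], 'red': [(158, 211, 231), (33, 254, 296)]}
```

Emit:
step_arm(targets="0 0 0.15 0;0 0 0.15 0;0 0 0.1 0;0 0 0.1 0;0 0 0 0;0 0 0 0;0 0 0 0;0 0 0 0")

```text
time_s: 26.07
tcp_pos: [0.4479, -0.0515, 0.1415]
ee_rot: [[0.039, -0.999, 0.002], [-0.999, -0.039, -0.002], [0.002, -0.002, -1.0]]
wrist_force: [-1.6, -5.2, 5.6]
gripper_width: 0.004
gripper_force: 3.5
```

```bash
python3 trk.py
```

```text
26.0667 [ 0.4479 -0.0515  0.1415] [-1.6 -5.2  5.6]
{'blue': [(75, 301, 165), (210, 172, 209), (318, 228, 209)], 'gold': [], 'red': [(233, 229, 230), (35, 254, 296)]}
```

Emit:
step_arm(targets="0 0 0 0;0 0 0 0;0 0 0 0;0 0 0 0")

```text
time_s: 26.45
tcp_pos: [0.4478, -0.0512, 0.1409]
ee_rot: [[0.039, -0.999, 0.002], [-0.999, -0.039, -0.001], [0.001, -0.002, -1.0]]
wrist_force: [0.1, -4.9, 2.3]
gripper_width: 0.008
gripper_force: 2.6
```

```bash
python3 trk.py
```

```text
26.45 [ 0.4478 -0.0512  0.1409] [ 0.1 -4.9  2.3]
{'blue': [(74, 301, 165), (211, 172, 209), (309, 271, 208)], 'gold': [], 'red': [(105, 271, 225), (34, 254, 296)]}
```

Emit:
step_arm(targets="0 0 0 0;0 0 0 0;0 0 0 0;0 0 0 0;0 0 0 0")

```text
time_s: 26.92
tcp_pos: [0.4475, -0.0505, 0.1401]
ee_rot: [[0.038, -0.999, 0.001], [-0.999, -0.038, 0.0], [-0.0, -0.001, -1.0]]
wrist_force: [2.3, -1.7, 1.7]
gripper_width: 0.004
gripper_force: 1.4
```

```bash
python3 trk.py
```

```text
26.9167 [ 0.4475 -0.0505  0.1401] [ 2.3 -1.7  1.7]
{'blue': [(70, 301, 165), (212, 172, 208), (114, 339, 209)], 'gold': [], 'red': [(36, 254, 296)]}
```

Emit:
step_arm(targets="0 0 0 0;0 0 0 0;0 0 0 0;0 0 0 0;0 0 0 0;0 0 0 0")

```text
time_s: 27.47
tcp_pos: [0.4473, -0.0506, 0.1401]
ee_rot: [[0.038, -0.999, 0.0], [-0.999, -0.038, 0.0], [-0.0, -0.0, -1.0]]
wrist_force: [1.5, -1.2, 0.9]
gripper_width: 0.004
gripper_force: 1.1
```

```bash
cat > fin.py <<'E'
from h import *
from station import sense,cams
s=sense();print(s["time_s"],s["tcp_pos"].round(4),s["wrist_force"].round(1))
pv=np.array([.5465,.0724]);y=np.array([-.039,.999]);x=np.array([.999,.039])
for n in("scene","top"):
    c=cams.capture(n);pickle.dump(c,open(n+"_f.pkl","wb"));h=cv2.cvtColor(c["frame"],cv2.COLOR_BGR2HSV)
    for k,lo,hi in(("blue",(105,120,40),(125,255,255)),("gold",(16,150,50),(30,255,255)),("red",(0,170,40),(8,255,255))):
        m=cv2.morphologyEx(cv2.inRange(h,lo,hi),cv2.MORPH_CLOSE,np.ones((3,3)))
        q,l,st,ce=cv2.connectedComponentsWithStats(m)
        for i in range(1,q):
            if 40<st[i,4]<900:
                P=onz(c,ce[i],.02)[0];v=((P[:2]-pv)@x,(P[:2]-pv)@y)
                if abs(v[0])<.2 and -.35<v[1]<.35: print(n,k,int(st[i,4]),ce[i].round(0),"stand xy at z=.02:",np.round(v,3))
E
python3 fin.py
```

```text
27.4667 [ 0.4473 -0.0506  0.1401] [ 1.5 -1.2  0.9]
scene blue 80 [296. 240.] stand xy at z=.02: [0.048 0.016]
scene blue 149 [238. 291.] stand xy at z=.02: [-0.004 -0.216]
scene gold 140 [257. 297.] stand xy at z=.02: [ 0.046 -0.216]
scene red 108 [219. 284.] stand xy at z=.02: [-0.057 -0.217]
top blue 84 [301. 165.] stand xy at z=.02: [ 0.135 -0.124]
top blue 260 [172. 209.] stand xy at z=.02: [0.039 0.23 ]
top blue 187 [345. 212.] stand xy at z=.02: [-0.001 -0.229]
top gold 213 [342. 196.] stand xy at z=.02: [ 0.043 -0.224]
```

Emit:
step_arm(targets="0 0 -3 0;0 0 -4 0;0 0 -4 0;0 0 -4 0;0 0 -2 0;-3.6 -1.3 0 0;-3.6 -1.3 0 0;-3.6 -1.3 0 0;-3.6 -1.3 0 0;-3.6 -1.3 0 0;-3.6 -1.3 0 0;-3.6 -1.3 0 0")

```text
time_s: 28.57
tcp_pos: [0.5274, 0.2063, 0.3088]
ee_rot: [[0.038, -0.999, -0.004], [-0.999, -0.038, -0.001], [0.001, 0.004, -1.0]]
wrist_force: [-0.7, -1.5, 0.2]
gripper_width: 0.004
gripper_force: 0.0
```

Emit:
step_arm(targets="-3.6 -1.3 0 0;0 0 0 0;0 0 0 0")

```text
time_s: 28.82
tcp_pos: [0.5391, 0.2426, 0.3075]
ee_rot: [[0.04, -0.999, -0.005], [-0.999, -0.04, -0.002], [0.002, 0.005, -1.0]]
wrist_force: [-0.5, -0.1, -0.4]
gripper_width: 0.007
gripper_force: 0.0
```

```bash
python3 fin.py; python3 - <<'E'
import sys;sys.path.insert(0,'.')
from h import *
c=pickle.load(open("scene_f.pkl","rb"));print(proj(c,[.5397,.242,.236]))
E
```

```text
28.8167 [0.5391 0.2426 0.3075] [-0.5 -0.1 -0.4]
scene blue 60 [221. 218.] stand xy at z=.02: [-0.196  0.015]
scene blue 83 [296. 240.] stand xy at z=.02: [0.048 0.016]
scene blue 150 [238. 291.] stand xy at z=.02: [-0.004 -0.216]
scene gold 133 [256. 297.] stand xy at z=.02: [ 0.045 -0.216]
scene red 111 [219. 284.] stand xy at z=.02: [-0.058 -0.217]
top blue 85 [301. 165.] stand xy at z=.02: [ 0.135 -0.124]
top blue 261 [172. 209.] stand xy at z=.02: [0.039 0.23 ]
top blue 257 [344. 213.] stand xy at z=.02: [-0.005 -0.225]
top blue 89 [308. 250.] stand xy at z=.02: [-0.095 -0.124]
top gold 218 [342. 196.] stand xy at z=.02: [ 0.043 -0.224]
top red 194 [345. 233.] stand xy at z=.02: [-0.058 -0.224]
[[303.16344125 142.21747489]]
```

Emit:
step_arm(targets="0 0 3 0;0 0 2 0;0 0 1 0;-0.2 0 1 0;-0.2 0 1 0;-0.2 0 1 0;-0.2 0 1 0;-0.2 0 1 0;-0.1 0 0.8 0;-0.1 0 0.7 0;0 0 0.5 0;0 0 0 0")

```text
time_s: 29.92
tcp_pos: [0.5401, 0.253, 0.1798]
ee_rot: [[0.038, -0.999, 0.001], [-0.999, -0.038, 0.0], [-0.0, -0.001, -1.0]]
wrist_force: [-0.5, 0.4, 2.4]
gripper_width: 0.006
gripper_force: 0.8
```

Emit:
step_arm(targets="0 0 0.3 0;0 0 0 0;0 0 0 0;0 0 0 0")

```text
time_s: 30.25
tcp_pos: [0.5397, 0.2525, 0.1769]
ee_rot: [[0.037, -0.999, -0.0], [-0.999, -0.037, -0.001], [0.001, 0.0, -1.0]]
wrist_force: [1.4, 1.7, 2.8]
gripper_width: 0.008
gripper_force: 1.0
```

```bash
cat > lev.py <<'E'
from h import *
from station import sense,cams
s=sense();print(s["time_s"],s["tcp_pos"].round(4),s["wrist_force"].round(1))
def lug(c,lo):
    h=cv2.cvtColor(c["frame"],cv2.COLOR_BGR2HSV);m=cv2.inRange(h,(105,150,60),(125,255,255))
    k,l,st,ce=cv2.connectedComponentsWithStats(m)
    i=[i for i in range(1,k) if st[i,4]>20];return sorted([(int(st[j,4]),*ce[j].round(1).tolist()) for j in i],key=lambda t:t[1])
for n,f in(("scene","scene.pkl"),("top","top.pkl")):
    print(n,"start",lug(pickle.load(open(f,"rb")),0));c=cams.capture(n);pickle.dump(c,open(n+"_l.pkl","wb"));print(n,"now",lug(c,0))
E
python3 lev.py
```

```text
30.25 [0.5397 0.2525 0.1769] [1.4 1.7 2.8]
scene start [(154, 10.0, 25.0), (85, 27.2, 18.1), (160, 205.8, 358.2), (39, 218.8, 201.9), (167, 266.6, 208.6), (53, 296.7, 223.1), (92, 305.3, 161.5), (88, 345.6, 70.2), (547, 370.0, 378.0), (1060, 386.0, 321.0)]
scene now [(301, 15.1, 23.4), (32, 35.9, 13.6), (160, 205.9, 358.1), (39, 218.9, 203.5), (66, 237.2, 290.4), (27, 294.3, 157.4), (57, 296.4, 224.5), (45, 313.1, 161.5), (87, 345.4, 70.1), (558, 369.9, 378.0), (1060, 386.0, 321.0)]
top start [(32, 128.2, 307.9), (169, 174.1, 214.3), (308, 282.6, 206.6), (91, 302.0, 159.4), (100, 309.2, 249.0), (729, 327.5, 81.7), (107, 458.3, 154.1), (51, 556.5, 148.7)]
top now [(97, 125.1, 301.6), (26, 174.5, 230.5), (89, 302.1, 159.5), (101, 309.5, 249.0), (730, 327.6, 81.7), (215, 344.3, 213.1), (108, 458.3, 154.2), (60, 556.4, 149.0)]
```

Emit:
step_arm(targets="0 0 0.2 0;0 0 0.2 0;0 0 0.2 0;0 0 0 0;0 0 0 0;0 0 0 0")

```text
time_s: 30.85
tcp_pos: [0.5396, 0.2529, 0.1707]
ee_rot: [[0.038, -0.999, -0.001], [-0.999, -0.038, -0.0], [0.0, 0.001, -1.0]]
wrist_force: [1.0, 1.1, 1.2]
gripper_width: 0.003
gripper_force: 0.9
```

```bash
python3 lev.py | grep -v top
```

```text
30.85 [0.5396 0.2529 0.1707] [1.  1.1 1.2]
scene start [(154, 10.0, 25.0), (85, 27.2, 18.1), (160, 205.8, 358.2), (39, 218.8, 201.9), (167, 266.6, 208.6), (53, 296.7, 223.1), (92, 305.3, 161.5), (88, 345.6, 70.2), (547, 370.0, 378.0), (1060, 386.0, 321.0)]
scene now [(331, 16.2, 22.4), (157, 205.9, 358.0), (39, 218.7, 201.9), (68, 238.2, 290.1), (28, 294.4, 159.5), (55, 296.6, 223.0), (47, 313.2, 163.5), (87, 345.2, 70.1), (555, 370.0, 378.1), (1062, 386.0, 321.1)]
```

Emit:
step_arm(targets="0 0 -1 0;0 0 -3 0;0 0 -4 0;0 0 -4 0;0 0 -4 0;0 0 -2 0;0 0 0 0;0 0 0 0")

```text
time_s: 31.62
tcp_pos: [0.5393, 0.2528, 0.3523]
ee_rot: [[0.038, -0.999, 0.001], [-0.999, -0.038, 0.001], [-0.001, -0.001, -1.0]]
wrist_force: [1.0, 1.0, -0.7]
gripper_width: 0.004
gripper_force: 0.0
```

```bash
python3 lev.py|grep -v start; python3 - <<'E'
from h import *
pv=np.array([.5465,.0724]);y=np.array([-.039,.999]);x=np.array([.999,.039])
for n in("scene","top"):
    a=pickle.load(open(n+".pkl","rb"));b=pickle.load(open(n+"_l.pkl","rb"))
    d=cv2.GaussianBlur(cv2.absdiff(a["frame"],b["frame"]).max(2),(5,5),0)
    k,l,st,ce=cv2.connectedComponentsWithStats((d>30).astype(np.uint8))
    print(n,[(st[i].tolist()) for i in range(1,k) if st[i,4]>25])
# tray rim in scene: predicted corners vs bright rim contour
c=pickle.load(open("top_l.pkl","rb"));f=c["frame"]
g=cv2.cvtColor(f,cv2.COLOR_BGR2GRAY).astype(float)
for q in(-.08,-.03,0,.03,.08):
    vs=np.arange(-.275,-.225,.001);P=[[*(pv+q*x+v*y),.038] for v in vs]
    p=proj(c,P);val=cv2.remap(g.astype(np.float32),p[:,0].astype(np.float32).reshape(1,-1),p[:,1].astype(np.float32).reshape(1,-1),1).ravel()
    print("far rim",q,round(float(vs[np.argmax(val)]),3),"(expect centre -.2475)")
for v in(-.2,-.22):
  for sg in(1,-1):
    qs=np.arange(.085,.125,.001);p=proj(c,[[*(pv+sg*q*x+v*y),.038] for q in qs]).astype(np.float32)
    val=cv2.remap(g.astype(np.float32),p[:,:1].T.copy(),p[:,1:].T.copy(),1).ravel();print("end rim",v,sg,round(float(qs[np.argmax(val)]),3),"(expect .1025)")
E
```

```text
31.6167 [0.5393 0.2528 0.3523] [ 1.   1.  -0.7]
scene now [(285, 13.3, 23.2), (41, 34.2, 14.5), (158, 205.9, 358.1), (63, 237.5, 289.9), (55, 296.7, 223.0), (88, 305.4, 161.8), (53, 351.5, 70.9), (539, 370.3, 378.3), (1057, 386.0, 321.0)]
top now [(113, 125.1, 301.6), (183, 174.3, 214.3), (90, 302.0, 159.5), (98, 309.1, 248.9), (730, 327.5, 81.7), (218, 344.2, 213.1), (108, 458.3, 154.2), (70, 556.3, 149.0)]
scene [[72, 0, 59, 24, 697], [193, 0, 47, 12, 452], [228, 0, 48, 92, 1998], [276, 0, 71, 96, 3069], [101, 17, 27, 10, 82], [72, 24, 28, 11, 94], [94, 48, 3, 19, 38], [67, 128, 61, 23, 336], [110, 151, 126, 39, 2063], [90, 156, 15, 4, 41], [73, 160, 40, 32, 668], [212, 176, 44, 31, 145], [236, 195, 57, 34, 1182], [0, 201, 64, 42, 987], [105, 216, 12, 8, 43], [258, 228, 7, 7, 34], [0, 233, 304, 162, 18236], [55, 241, 20, 5, 64]]
top [[0, 83, 156, 167, 13845], [284, 170, 163, 250, 19195], [255, 177, 52, 66, 2078], [261, 194, 9, 8, 52], [308, 194, 9, 7, 50], [309, 220, 9, 7, 48], [252, 252, 12, 3, 27], [0, 318, 81, 102, 3057], [25, 350, 3, 12, 26], [97, 375, 138, 45, 3676], [313, 415, 16, 5, 54], [330, 414, 14, 6, 72]]
far rim -0.08 -0.247 (expect centre -.2475)
far rim -0.03 -0.247 (expect centre -.2475)
far rim 0 -0.248 (expect centre -.2475)
far rim 0.03 -0.248 (expect centre -.2475)
far rim 0.08 -0.248 (expect centre -.2475)
end rim -0.2 1 0.102 (expect .1025)
end rim -0.2 -1 0.091 (expect .1025)
end rim -0.22 1 0.103 (expect .1025)
end rim -0.22 -1 0.092 (expect .1025)
```

```bash
python3 -c "
from station import r
print(r.finish_job())"
```

```text
the job is handed in; nothing more can be done
None
```

The job is handed in, at 31.6 s on the robot clock. All four nuts were seen in the pan before I tipped the sieve the other way. The three blocks are in the tray, which is flat in its place, and the sieve is level again. I planned the moves to clear the bystanders but did not measure each of them again at the end.

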